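# Unlock and release the screen clamp on the bean sifter

## Robot

A 6-joint arm with a two-finger parallel gripper is mounted at the origin on the work surface. World frame = base frame: x ahead of the robot, y to its left, z up, the work surface at z = 0. Lengths are in m, angles in rad, forces in N, time in s.
With the tool pointing down it reaches from about 0.3 to 0.875 m from the base axis. Payload 6.4 kg.
Tool frame: the origin (TCP) lies between the finger pads; the fingertips stand 8 mm ahead of it and the grasp point (between the pads) lies 11 mm behind it; z points along the fingers, y is the direction in which the jaws open and shut (so a half turn about z gives the same grasp; the last joint's range is limited). The gripper opens to 85 mm and grips with 20 to 120 N. Pads are 22 mm wide; open, the fingers measure 114 mm over their backs; the gripper's body (76 mm by 85 mm) begins 54 mm behind the grasp point. The pads swing forward as they close: fully open they stand 13 mm farther back than shut.
Start: joints at [1.126, 0.181, 1.607, -0, 1.354, -0.206], TCP at [0.136, 0.559, 0.239] pointing down, gripper open.
Joint ranges: [-2.99, 2.99], [-0.89, 2.07], [0.3, 2.58], [-1.14, 4.28], [0, 2.63], [-3.12, 3.12]. Speed limits (rad/s): [2.57, 2.57, 3.01, 3.14, 3.14, 3.14].

## Interface

Orientations are given as a unit quaternion [w, x, y, z].
In Python, from bench import monitor, viewer, workorder, spotter gives the robot as it stands. The module is installed in compiled form; this text tells all that it offers.
- The arm moves only by the tool move_arm, never from a script. Its argument "motion" is a list of rows, each a list of 3 entries, a list of its own where there are three numbers: the shift along the tool's x, y, z in units of 60 mm (1.0 is 60 mm), then the turn, a rotation vector about the tool's x, y, z in units of 8 degrees (1.0 is 8 degrees), then the opening in per cent of the stroke, from 0 (shut) to 100 (fully open). In form: [[[dx, dy, dz], [rx, ry, rz], grip], ...]. A call has 1 to 10 rows; each row is the pose to reach, as a shift and turn from the pose commanded when the call began, along the tool's axes at that moment; what a row does not reach only later rows make up. A row lasts 1/8 s, in which the tool goes at most 62.5 mm and 10.7 degrees, less where a joint would pass 70% of its speed; a pose out of reach is approached as far as the arm can. A call with a gripper value outside its range is refused whole. The fingers move at their own pace and stop on an object; the grip force is fixed at half the most. Time passes only in rows, so rows that repeat a pose let the fingers close. It gives the time, the measured TCP pose, the force and the opening at its end, in the units of the state.
- monitor.get_obs(): the state, without advancing time (a new reading comes with each control period).
- viewer.camera(name): name is "scene" or "top" or "wrist"; returns the picture (420x560x3 uint8, blue, green, red); there is no depth.
- viewer.calibration(name): a dict with "fovy" (degrees; the focal length in pixels is half the picture's height over the tangent of half this angle, whatever the lens; pixels are square), "cx", "cy" (the principal point, pixels), "extrinsics" (4x4, takes a point from camera to world coordinates). Camera axes: x right, y down, z forward; pixel columns grow to the right and rows downward; lengths in m; the calibration is good to about 2 mm. A picture is of the moment at which its call begins: read the wrist's pose just before it. calibration takes no time and is no camera call; for the wrist camera it gives the pose at the moment of the call.
- workorder.hand_in(): hands the job in, once; it reports no verdict.
Trained networks look in the newest picture that a camera, given by its name, has taken for a name from the list of things; names that differ only in an ending like _2 or _b are one class to them, and where a whole thing is asked for, a point or a joint stands for the part that bears it (a point fixed in the world has none). Each returns a list of dicts, best first, with "score" (0 to 1); they miss things now and then, are a little off and sometimes report something else, mostly with a low value. They report only what shows in the picture. A call takes as long as a camera call.
- spotter.search_frame(camera, name): "centre" ([column, row] as shares, 0 to 1, of the picture: columns of its width, rows of its height, amid what is visible of it).
- spotter.outline_of(camera, name): "region" (420x560 bool, what is visible of it) and "centre" ([column, row] as shares, 0 to 1, of the picture: columns of its width, rows of its height, amid what is visible of it).
The state is a dict: "time_s": time; "q": joint angles; "dq": joint speeds; "joint_efforts": joint torques, N m; "eef_pos": TCP position; "eef_rot": TCP orientation; "wrist_force": force on the tool from outside, world axes, zero at the start; "torque": the same for the moment, N m; "opening": opening from 0.0 (shut) to 1.0 (fully open).
Only numpy, scipy, OpenCV 4.12 (cv2) and the standard library are available. Lean on these libraries where they do the work, as an engineer would, in place of code of your own. Each camera call takes 0.05 s, during which the arm holds its last target. There are 200 camera calls.

## Task

Free the wooden screen in the coffee-bean sifter: slide the clamp's safety catch all the way back, away from the clamp handle, then swing the clamp handle round towards the front (the robot's side) a full quarter turn to its stop. Leave the catch back, and leave the outlet shutter, the other short-armed mechanism beside the clamp on the ledge, where it is.

Things in the scene. Friction and masses are not known exactly. Their poses are not given: they have to be found in the camera images.
- catch (a joint): How far the safety catch is slid back, m: 0 fully forward (locking), 0.030 fully back (stop). Starts at 0 to 0.006; clear of the handle from about 0.015. The catch is a flat steel bolt (16 x 72 mm, 20 mm high) whose tip lies in front of the tip of the clamp handle's arm and blocks it. Friction only (about 2 N), no spring: it stays where left.
- catch_knob (a point): Upright round black knob on the catch's bolt, 18 mm diameter, 38 mm tall. The point is on its axis, 24 mm above the bolt's top, 14 mm below the knob's top. z up; x points across the ledge to the screen (away from the robot within 13 degrees). The catch slides back along -y (to the robot's right), away from the handle. Shut, the handle's grip is 17 mm to +x and 45 mm to +y of the knob.
- clamp (a joint): Angle of the clamp handle, rad: 0 shut (arm along the ledge, pointing to the robot's right, its nose over the wooden frame), 1.57 open at its stop (arm pointing to the front, towards the robot); opens clockwise seen from above. Starts at 0. Friction only (0.15 N m, about 2 N at the grip), no spring: it stays where left.
- clamp_grip (a point): Upright round black grip, 22 mm diameter, 44 mm tall, on the handle's flat steel arm (16 mm wide, 12 thick, 100 long). The point is on its axis, 25 mm above the arm's top, 19 mm below the grip's top, 127 mm above the table. Axes turn with the arm: z up; the vertical pivot axis is 80 mm away along +y; opening moves the grip along -x. The screen's wooden frame beside it is 39 mm lower.
- shutter_disc (a point): Bystander, leave alone: centre of the flat black disc (38 mm diameter, 10 thick) at the end of the 50 mm arm of the outlet shutter, on the same ledge to the left or right of the clamp, without a catch. It turns if knocked.

How it is judged:
By the outcome, as a careful person would: the job done as asked, in the order asked, and still so for the second after the job is handed in, with the robot touching nothing.
It also fails if it takes over 42 s, if anything falls off the work surface, if the arm or the gripper's body presses on something with over 40 N, if the wrist force passes 120 N, or if a joint passes its speed limit or range.

## Working session

There is one attempt and no reset: what is moved stays moved. The work goes in short steps, Python scripts to look and compute and a tool call to move; the robot and the scene stay as the last step left them, time stands still between calls to the robot, and variables do not carry over. Pictures are saved under pics/ and viewed, about 8 in all and at most 12, crops included, and the job is handed in when it is done.

Besides the shell and the picture viewer there is one more tool, called after ">>>" in YAML: its name, and indented under it one key for each argument. move_arm: Moves the arm, as the interface text tells. Its arguments: {"type":"object","properties":{"motion":{"type":"array","items":{"type":"array"}}},"required":["motion"]}

```bash
mkdir -p pics
cat > h.py <<'E'
import numpy as np, cv2
from bench import monitor, viewer, workorder, spotter
from scipy.spatial.transform import Rotation as R
def ray(cam,c,cal=None):
    k=cal or viewer.calibration(cam); f=210/np.tan(np.radians(k["fovy"]/2))
    T=np.array(k["extrinsics"]); d=np.array([(c[0]*560-k["cx"])/f,(c[1]*420-k["cy"])/f,1])
    return T[:3,3],T[:3,:3]@d
def atz(cam,c,z,cal=None):
    o,d=ray(cam,c,cal); return o+d*(z-o[2])/d[2]
E
python3 - <<'E'
from h import *
o=monitor.get_obs(); print(o["eef_pos"],o["eef_rot"],o["time_s"])
ims=[]
for c in ["scene","top"]:
    im=viewer.camera(c); cv2.imwrite(f"pics/{c}0.png",im)
    for n,z in [("catch_knob",.12),("clamp_grip",.127),("shutter_disc",.1)]:
        for r in spotter.search_frame(c,n)[:2]:
            print(c,n,r["score"],np.array(r["centre"])*[560,420],atz(c,r["centre"],z).round(3))
E
```

```text
[0.135736   0.55818489 0.23837803] [-2.72225096e-04  1.19114381e-01  9.92880146e-01 -8.40682435e-04] 0.0
scene catch_knob 0.79 [228.424 165.984] [ 0.578 -0.168  0.12 ]
scene clamp_grip 0.97 [255.416 199.5  ] [ 0.6   -0.049  0.127]
scene shutter_disc 0.74 [328.776 243.81 ] [0.554 0.101 0.1  ]
top catch_knob 0.84 [375.984 223.608] [ 0.566 -0.158  0.12 ]
top clamp_grip 0.71 [308.224 219.114] [ 0.571 -0.042  0.127]
top shutter_disc 0.81 [226.016 229.404] [0.553 0.098 0.1  ]
top shutter_disc 0.71 [376.88  224.994] [ 0.566 -0.164  0.1  ]
```

View pics/top0.png

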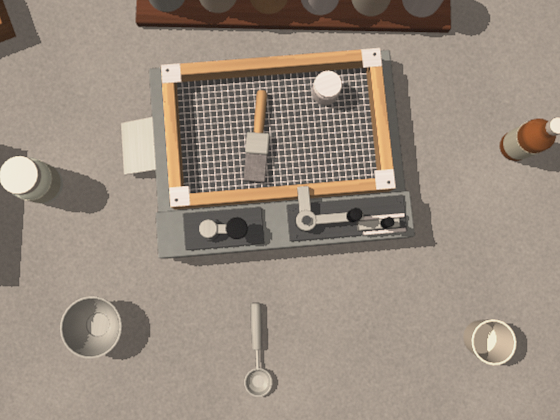

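View pics/scene0.png

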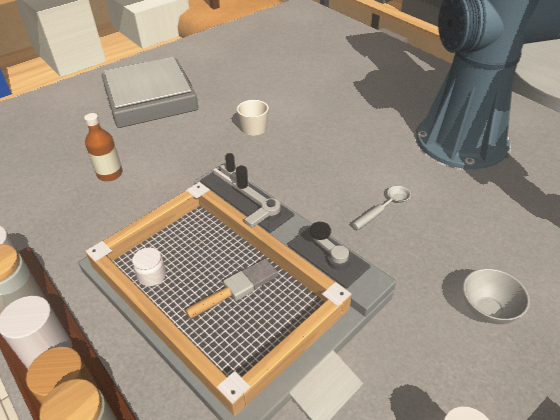

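The top view shows the clamp pivot at (306,219), grip (355,214), knob (388,223) and shutter disc (237,228). The network's "clamp_grip" result at (308,219) in that view is the pivot, so it's wrong. I'll triangulate from the pixels I read by eye.

Run:
```python
from h import *
s=lambda p:np.array(p)/[560,420]
def tri(a,b):
    o1,d1=ray("top",s(a)); o2,d2=ray("scene",s(b))
    t=np.linalg.lstsq(np.c_[d1,-d2],o2-o1,rcond=None)[0]; p,q=o1+d1*t[0],o2+d2*t[1]; return ((p+q)/2).round(3),np.linalg.norm(p-q).round(4)
print("knob",tri((388,223),(230,158))); print("grip",tri((355,214),(242,172))); print("piv",tri((306,219),(271,205)))
print("disc",tri((237,228),(320,230)))
o=monitor.get_obs(); Rt=R.from_quat(np.roll(o["eef_rot"],-1)).as_matrix(); print(Rt.round(3))
T=np.linalg.inv(np.r_[np.c_[Rt,o["eef_pos"]],[[0,0,0,1]]])@viewer.calibration("wrist")["extrinsics"]; print(T.round(3), viewer.calibration("wrist")["fovy"])
k=atz("top",s((388,223)),.125); tgt=np.array([k[0]-.03,k[1]+.03,.25]); print(k,tgt,Rt.T@(tgt-o["eef_pos"])/.06)
```

```text
knob (array([ 0.567, -0.176,  0.129]), np.float64(0.0003))
grip (array([ 0.58 , -0.119,  0.137]), np.float64(0.0017))
piv (array([ 0.573, -0.04 ,  0.103]), np.float64(0.002))
disc (array([0.555, 0.078, 0.117]), np.float64(0.0005))
[[-0.972  0.237 -0.   ]
 [ 0.237  0.972 -0.   ]
 [ 0.    -0.    -1.   ]]
[[ 0.    -0.958 -0.286  0.072]
 [ 1.     0.001 -0.001 -0.   ]
 [ 0.001 -0.286  0.958 -0.134]
 [ 0.     0.     0.     1.   ]] 66.95708594770367
[ 0.5674864 -0.1772828  0.125    ] [ 0.5374864 -0.1472828  0.25     ] [-9.28521003 -9.84804334 -0.17896135]
```

>>> move_arm:
  motion:
    - [[-9.9,-9.7,-0.5],[0,0,8.9],60]
    - [[-9.9,-9.7,-0.5],[0,0,8.9],60]
    - [[-9.9,-9.7,-0.5],[0,0,8.9],60]
    - [[-9.9,-9.7,-0.5],[0,0,8.9],60]
    - [[-9.9,-9.7,-0.5],[0,0,8.9],60]
    - [[-9.9,-9.7,-0.5],[0,0,8.9],60]
    - [[-9.9,-9.7,-0.5],[0,0,8.9],60]
    - [[-9.9,-9.7,-0.5],[0,0,8.9],60]
    - [[-9.9,-9.7,-0.5],[0,0,8.9],60]
    - [[-9.9,-9.7,-0.5],[0,0,8.9],60]

```text
time_s: 1.65
eef_pos: [0.467, 0.0264, 0.2623]
eef_rot: [0.0, 0.675, 0.738, 0.0]
wrist_force: [0.9, 0.3, 0.3]
opening: 0.596
```

>>> move_arm:
  motion:
    - [[-1,0.5,0],[0,0,0],60]
    - [[-2,1,0],[0,0,0],60]
    - [[-3,1.5,0],[0,0,0],60]
    - [[-3,1.5,0],[0,0,0],60]
    - [[-3,1.5,0],[0,0,0],60]

```text
time_s: 2.28
eef_pos: [0.5716, -0.1431, 0.2613]
eef_rot: [-0.001, 0.675, 0.738, -0.0]
wrist_force: [0.4, -0.4, 0.6]
opening: 0.604
```

```bash
cat > w.py <<'E'
from h import *
import sys
o=monitor.get_obs(); print(o["time_s"],o["eef_pos"].round(4),o["eef_rot"].round(3),np.round(o["q"],2))
im=viewer.camera("wrist"); cv2.imwrite(sys.argv[1],im)
for n,z in [("catch_knob",.126),("clamp_grip",.127),("shutter_disc",.107)]:
    for r in spotter.search_frame("wrist",n)[:2]:
        print(n,r["score"],(np.array(r["centre"])*[560,420]).round(),atz("wrist",r["centre"],z).round(4))
E
python3 w.py pics/w1.png
```

```text
2.275 [ 0.5716 -0.1431  0.2613] [-0.001  0.675  0.738 -0.   ] [-0.45  0.2   1.55  0.    1.4  -0.53]
catch_knob 0.82 [276. 220.] [ 0.5673 -0.1575  0.126 ]
clamp_grip 0.81 [297.  92.] [ 0.5755 -0.0486  0.127 ]
clamp_grip 0.43 [277. 222.] [ 0.5691 -0.1588  0.127 ]
```

View pics/w1.png

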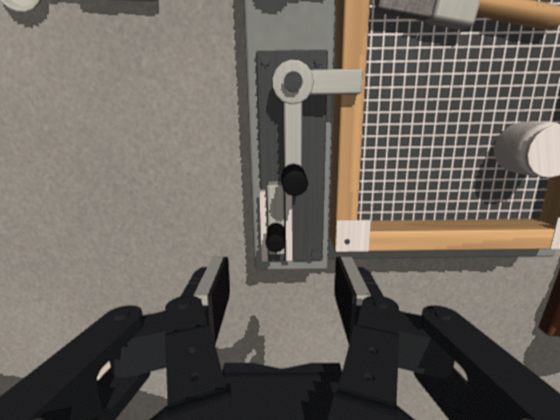

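Wrist view: pivot (293,82), grip (294,180), knob (276,237). The catch's bolt tip lies in front of the arm. The grip and knob are upright, and the jaws are aligned across the ledge.

Run:
```python
from h import *
s=lambda p:np.array(p)/[560,420]
o=monitor.get_obs(); Rt=R.from_quat(np.roll(o["eef_rot"],-1)).as_matrix()
P={n:atz("wrist",s(p),z) for n,p,z in [("knob",(276,237),.127),("grip",(294,180),.127),("piv",(293,82),.105)]}
for n,p in P.items(): print(n,p.round(4),(Rt.T@(p-o["eef_pos"])/.06).round(2))
print(np.degrees(np.arctan2(*(P["piv"]-P["grip"])[:2])))
im=cv2.imread("pics/w1.png")[140:270,220:340]; cv2.imwrite("pics/w1c.png",cv2.resize(im,None,fx=4.5,fy=4.5,interpolation=2))
```

```text
knob [ 0.5693 -0.1732  0.127 ] [-0.53 -0.08  2.25]
grip [ 0.5802 -0.1196  0.127 ] [0.35 0.18 2.25]
piv [ 0.5719 -0.0395  0.105 ] [1.69 0.16 2.62]
-5.909506498738081
```

View pics/w1c.png

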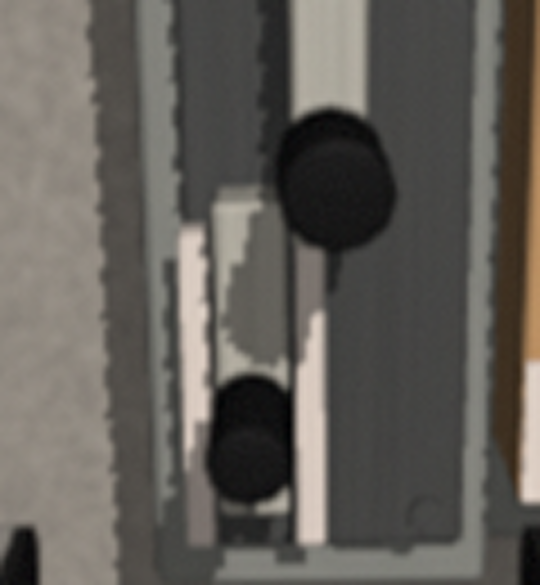

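>>> move_arm:
  motion:
    - [[-0.3,-0.05,0.8],[0,0,0],50]
    - [[-0.55,-0.08,1.5],[0,0,0],50]
    - [[-0.55,-0.08,2.0],[0,0,0],50]
    - [[-0.55,-0.08,2.3],[0,0,0],50]
    - [[-0.55,-0.08,2.3],[0,0,0],50]
    - [[-0.55,-0.08,2.3],[0,0,0],0]
    - [[-0.55,-0.08,2.3],[0,0,0],0]
    - [[-0.55,-0.08,2.3],[0,0,0],0]
    - [[-0.55,-0.08,2.3],[0,0,0],0]
    - [[-0.55,-0.08,2.3],[0,0,0],0]

```text
time_s: 3.72
eef_pos: [0.5688, -0.1766, 0.1258]
eef_rot: [-0.001, 0.675, 0.738, -0.001]
wrist_force: [-10.8, -0.7, 8.1]
opening: 0.182
```

>>> move_arm:
  motion:
    - [[-0.08,-0.02,0],[0,0,0],0]
    - [[-0.16,-0.03,0],[0,0,0],0]
    - [[-0.24,-0.03,0],[0,0,0],0]
    - [[-0.32,-0.03,0],[0,0,0],0]
    - [[-0.38,-0.03,0],[0,0,0],0]
    - [[-0.38,-0.03,0],[0,0,0],0]

```text
time_s: 4.47
eef_pos: [0.5709, -0.1999, 0.1259]
eef_rot: [0.001, 0.675, 0.738, -0.0]
wrist_force: [-2.8, -0.4, 5.6]
opening: 0.186
```

>>> move_arm:
  motion:
    - [[-0.04,0,0],[0,0,0],0]
    - [[-0.08,0,0],[0,0,0],0]
    - [[-0.12,0,0],[0,0,0],0]
    - [[-0.12,0,0],[0,0,0],0]

```text
time_s: 4.97
eef_pos: [0.5711, -0.2016, 0.1255]
eef_rot: [-0.003, 0.674, 0.738, 0.003]
wrist_force: [-4.0, 18.0, 12.4]
opening: 0.184
```

>>> move_arm:
  motion:
    - [[0.07,0,0],[0,0,0],0]
    - [[0.07,0,0],[0,0,0],50]
    - [[0.07,0,0],[0,0,0],50]
    - [[0.07,0,0],[0,0,0],50]
    - [[0.07,0,-0.6],[0,0,0],50]
    - [[0.07,0,-1.5],[0,0,0],50]
    - [[0.5,0.1,-1.8],[0,0,0],50]
    - [[0.9,0.1,-1.8],[0,0,0],50]
    - [[0.9,0.1,-1.8],[0,0,0],50]

```text
time_s: 6.1
eef_pos: [0.5711, -0.1497, 0.2303]
eef_rot: [-0.001, 0.674, 0.739, -0.0]
wrist_force: [-0.3, -1.5, -0.6]
opening: 0.501
```

```bash
python3 w.py pics/w2.png
```

```text
6.1 [ 0.5711 -0.1497  0.2303] [-0.001  0.674  0.739 -0.   ] [-0.46  0.22  1.57  0.    1.35 -0.55]
catch_knob 0.58 [278. 250.] [ 0.5713 -0.1822  0.126 ]
clamp_grip 0.56 [299.  78.] [ 0.5747 -0.0527  0.127 ]
```

View pics/w2.png

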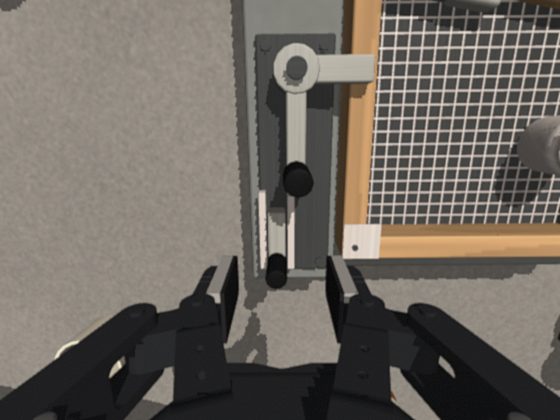

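The catch is back: its bolt tip is at row 208 and its knob at (276,270). The grip is at (298,180) and the pivot at (297,68).

Run:
```python
from h import *
s=lambda p:np.array(p)/[560,420]
o=monitor.get_obs(); Rt=R.from_quat(np.roll(o["eef_rot"],-1)).as_matrix()
P={n:atz("wrist",s(p),z) for n,p,z in [("knob",(276,269),.127),("grip",(298,180),.13),("piv",(297,68),.108)]}
for n,p in P.items(): print(n,p.round(4),(Rt.T@(p-o["eef_pos"])/.06).round(2))
# arc rows: tool-frame offsets (units) from the grasp pose; pivot along +x_tool 80mm, grip moves to -y_tool
for t in np.arange(10,101,10):
    a=np.radians(t); print(t,((80*(1-np.cos(a)))/60).round(2),(-80*np.sin(a)/60).round(2),round(t/8,2))
```

```text
knob [ 0.571  -0.1999  0.127 ] [-0.79 -0.07  1.72]
grip [ 0.5812 -0.1236  0.13  ] [0.46 0.21 1.67]
piv [ 0.5732 -0.0438  0.108 ] [1.79 0.19 2.04]
10 0.02 -0.23 1.25
20 0.08 -0.46 2.5
30 0.18 -0.67 3.75
40 0.31 -0.86 5.0
50 0.48 -1.02 6.25
60 0.67 -1.15 7.5
70 0.88 -1.25 8.75
80 1.1 -1.31 10.0
90 1.33 -1.33 11.25
100 1.56 -1.31 12.5
```

>>> move_arm:
  motion:
    - [[0.46,0.2,0.4],[0,0,0],55]
    - [[0.46,0.2,1.0],[0,0,0],55]
    - [[0.46,0.2,1.6],[0,0,0],55]
    - [[0.46,0.2,1.85],[0,0,0],55]
    - [[0.46,0.2,1.85],[0,0,0],55]
    - [[0.46,0.2,1.85],[0,0,0],0]
    - [[0.46,0.2,1.85],[0,0,0],0]
    - [[0.46,0.2,1.85],[0,0,0],0]
    - [[0.46,0.2,1.85],[0,0,0],0]

```text
time_s: 7.42
eef_pos: [0.5803, -0.1242, 0.1228]
eef_rot: [-0.0, 0.675, 0.738, -0.001]
wrist_force: [-9.3, -1.8, 8.2]
opening: 0.237
```

>>> move_arm:
  motion:
    - [[0.005,-0.116,0],[0,0,0.625],0]
    - [[0.02,-0.23,0],[0,0,1.25],0]
    - [[0.045,-0.345,0],[0,0,1.875],0]
    - [[0.08,-0.456,0],[0,0,2.5],0]
    - [[0.125,-0.563,0],[0,0,3.125],0]
    - [[0.18,-0.667,0],[0,0,3.75],0]
    - [[0.24,-0.765,0],[0,0,4.375],0]
    - [[0.31,-0.857,0],[0,0,5],0]
    - [[0.39,-0.943,0],[0,0,5.625],0]
    - [[0.39,-0.943,0],[0,0,5.625],0]

```text
time_s: 8.68
eef_pos: [0.5204, -0.1068, 0.1228]
eef_rot: [0.001, 0.906, 0.424, -0.003]
wrist_force: [-17.8, -7.1, 12.5]
opening: 0.24
```

>>> move_arm:
  motion:
    - [[-0.02,-0.116,0],[0,0,0.625],0]
    - [[-0.01,-0.23,0],[0,0,1.25],0]
    - [[0.015,-0.36,0],[0,0,1.875],0]
    - [[0.05,-0.47,0],[0,0,2.5],0]
    - [[0.095,-0.58,0],[0,0,3.125],0]
    - [[0.15,-0.69,0],[0,0,3.75],0]
    - [[0.21,-0.79,0],[0,0,4.375],0]
    - [[0.28,-0.88,0],[0,0,5],0]
    - [[0.36,-0.965,0],[0,0,5.625],0]
    - [[0.36,-0.965,0],[0,0,5.625],0]

```text
time_s: 9.93
eef_pos: [0.4886, -0.0503, 0.1227]
eef_rot: [-0.001, 0.999, 0.045, -0.004]
wrist_force: [-24.8, 3.3, 24.8]
opening: 0.234
```

>>> move_arm:
  motion:
    - [[-0.04,0,0],[0,0,0],0]
    - [[-0.06,-0.04,0],[0,0,0.2],0]
    - [[-0.06,-0.08,0],[0,0,0.4],0]
    - [[-0.06,-0.08,0],[0,0,0.4],0]

```text
time_s: 10.42
eef_pos: [0.489, -0.0488, 0.1227]
eef_rot: [0.002, 1.0, 0.017, 0.001]
wrist_force: [-3.3, -8.0, 2.7]
opening: 0.239
```

>>> move_arm:
  motion:
    - [[0,-0.05,0],[0,0,0],0]
    - [[0,-0.08,0],[0,0,0],0]
    - [[0,-0.08,0],[0,0,0],0]

```text
time_s: 10.8
eef_pos: [0.4891, -0.0485, 0.1228]
eef_rot: [0.006, 1.0, 0.017, 0.001]
wrist_force: [-6.3, -27.4, -1.9]
opening: 0.239
```

At the stop: 0.3 mm of movement while the force rose to 27 N. Next I ease off, release, lift and look.

>>> move_arm:
  motion:
    - [[0,0.08,0],[0,0,0],0]
    - [[0,0.1,0],[0,0,0],0]
    - [[0,0.1,0],[0,0,0],55]
    - [[0,0.1,0],[0,0,0],55]
    - [[0,0.1,0],[0,0,0],55]
    - [[0,0.1,-0.6],[0,0,0],55]
    - [[0,0.1,-1.4],[0,0,0],55]
    - [[-0.3,0.5,-2.4],[0,0,0],55]
    - [[-0.5,0.8,-2.8],[0,0,0],55]
    - [[-0.5,0.8,-2.8],[0,0,0],55]

```text
time_s: 12.05
eef_pos: [0.4609, -0.0923, 0.2916]
eef_rot: [0.001, 1.0, 0.016, 0.003]
wrist_force: [-0.2, 0.7, -0.2]
opening: 0.552
```

```bash
python3 w.py pics/w3.png
```

```text
12.05 [ 0.4609 -0.0923  0.2916] [0.001 1.    0.016 0.003] [-0.45 -0.11  1.8  -0.    1.44  1.09]
catch_knob 0.57 [389.  83.] [ 0.564  -0.1812  0.126 ]
clamp_grip 0.58 [239.  81.] [ 0.5609 -0.0499  0.127 ]
shutter_disc 0.65 [82. 88.] [0.5514 0.0979 0.107 ]
```

View pics/w3.png

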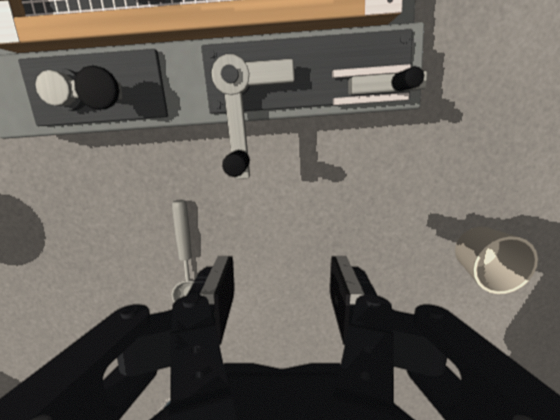

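The clamp arm points to the front, square to the ledge (pivot (230,75), grip (236,162)). The catch is still back (knob (407,78)), and the shutter is unchanged with its disc at (97,87). The gripper is clear of everything.

```bash
python3 -c "
from h import *
print(workorder.hand_in())"
```

```text
the job is handed in; nothing more can be done
None
```

The screen is unclamped: the catch is fully back and the clamp handle is open a full quarter turn. I handed the job in at about 12 s, well inside the 42 s limit.

- **Catch:** I gripped the knob and slid it about 25 mm back to its stop, where it held against 18 N. It stayed there in the last picture.
- **Clamp handle:** I then swung the handle round through 90° to its stop. The force rose to 27 N with only 0.3 mm of movement. I released it and lifted clear.
- **Last check:** in the final wrist picture the arm points to the front, square to the ledge. The outlet shutter looks unmoved, judged by eye only. The wrist force was close to zero, so the robot was touching nothing.
- **Disagreements:** the networks often marked the clamp's pivot as its grip and put the knob 15–20 mm off. I took positions from pixels I read in the pictures, and the grasps closed on both knob and grip as intended. The measured openings were a little under the nominal diameters.

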